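Unclip the spent filter cartridge and shut the dock

TASK

Take the spent filter cartridge out of its dock: pinch its two sprung side tabs together so that it unclips, without forcing it, and lift it straight out. Set it down gently, upright and flat on the floor of the tray beside the dish, then shut the dock's hinged cover fully. Leave the dish and everything else on the trolley where they are.

Things in the scene. Friction and masses are not known exactly. Their poses are not given: they have to be found in the camera images.
- dock: The filter dock: a low white housing fixed to the trolley, 124 x 104 mm, 44 mm high, with a rectangular port in its top in which the cartridge is snapped. Origin on the trolley's surface under the port's centre; x points to the cover's hinge (away from the robot, give or take the dock's yaw), z up. A grey ledge along each y side of the port holds down the barbs of the cartridge's tabs.
- dock_port (a point): Centre of the dock's port, level with the dock's top face, 44 mm above the trolley; axes as the dock's. The port is 56 mm along x and 54 mm along y; its floor is 38 mm below this point.
- cartridge: The spent filter cartridge, a loose grey block with a black cap, 92 mm high, 0.13 to 0.26 kg. Origin at the centre of its underside; z up, y through its two tabs. Foot 52 (x) x 50 (y) mm, 5 thick; core 52 (x) x 29 (y) mm. A black sprung tab on each y side; 52 mm over the tabs' outer faces at rest, 39 mm with both pressed fully in. Snapped in, its axes are the dock's.
- cartridge_centre (a point): Centre of the cartridge, half-way up, 46 mm above its underside and, when home, 8 mm above the dock's top face; axes as the cartridge's. The tabs reach from 38 mm below this point to 34 mm above it, so 42 mm of each stands above the dock's top; the cap's top is 46 mm above this point.
- tab_left (a joint): The tab on the cartridge's +y side, an upright black ribbed plate 34 mm wide (along x), 5 mm thick: 0 at rest, grows as it is pressed in toward the core, 0.0065 m at its stop. Spring force 2 N at first, 5 N fully in; it springs back when let go. Low on it a barb stands out 4.5 mm, hooked under the dock's ledge.
- tab_right (a joint): The same for the tab on the cartridge's -y side. Pulling without pinching does not free the cartridge: both tabs must be in by 3.5 mm or more, best to their stops; it then lifts straight up while they are held in.
- cover (a joint): The dock's hinged cover, a white plate 68 mm wide, 5 mm thick, reaching 93 mm from hinge to lip. 0 = open, leaning back 19 degrees beyond upright; 1.9 rad = shut, flat over the port. It starts between 0 and 0.22. A stiff light hinge: it stays where it is left and does not fall (under 1 N at the free edge moves it). It cannot shut over the cartridge.
- cover_hinge (a point): Middle of the cover's hinge axis on the dock, 60 mm along the dock's x from the port's centre, 48 mm above the trolley; axes as the dock's, the hinge axis along y. The cover's plate is centred on this axis in thickness (2.5 mm either side).
- cover_edge (a point): Middle of the cover's free edge, 90 mm from the hinge axis, mid-thickness of the plate; it moves with the cover.
- tray: A loose shallow tray, 139 mm (x) x 179 mm (y), rim 15 mm high, inside about 120 x 160 mm; the only tray here. Origin at the centre of its underside, z up; its inner floor is 2 mm above. The dish stands toward its -y end; the +y half is empty.
- dish_centre (a point): Centre of a clear round petri dish, 60 mm across and 15 mm high, standing loose in the tray; to be left where it is.
- tub: a round plastic tub with a red lid, 130 mm across, 110 mm high; a bystander at the back in the middle. Origin at the centre of its underside.
- carton: a white carton 60 x 90 x 80 mm; a bystander at the back left. Origin at the centre of its underside.
- bottle: a white reagent bottle with a black cap, 86 mm across, 224 mm high; a bystander at the back right. Origin at the centre of its underside.
- pot: a small pot of test strips with a black lid, 43 mm across, 87 mm high; a bystander at the left side. Origin at the centre of its underside.
- timer: a bench timer, 62 x 66 x 21 mm; a bystander at the right side. Origin at the centre of its underside.
- slips: a coverslip box, 52 x 52 x 23 mm; a bystander at the left side. Origin at the centre of its underside.
- marker: a marker pen lying in the middle, 135 mm long, 17 mm thick; a bystander. Origin at the centre of its underside.
- dropper: an amber dropper bottle, 38 mm across, 103 mm high; a bystander at the back right. Origin at the centre of its underside.
Not all that is in view belongs to the job. Leave any green or orange look-alike of the cartridge alone.

How it is judged:
By the outcome, as a careful person would: the job done as asked, in the order asked, and still so for the second after the job is handed in, with the robot touching nothing.
It also fails if it takes over 58 s, if anything falls off the work surface, if the arm or the gripper's body presses on something with over 40 N, if the wrist force passes 120 N, or if a joint passes its speed limit or range.

ROBOT

A 6-joint arm with a two-finger parallel gripper is mounted at the origin on a cart in front of the work surface, level with it; the furniture and walls round the work are solid. World frame = base frame: x ahead of the robot, y to its left, z up, the work surface at z = 0. Lengths are in m, angles in rad, forces in N, time in s.
With the tool pointing down it reaches from about 0.375 to 0.75 m from the base axis. Payload 9 kg.
Tool frame: the origin (TCP) lies where the fingers leave the gripper's body, on its centre line; the fingertips stand 73 mm ahead of it and the grasp point (between the pads) lies 54 mm ahead of it (arm.tcp_to_tips is the distance from the TCP to the fingertips, in m); z points along the fingers, y is the direction in which the jaws open and shut (so a half turn about z gives the same grasp; the last joint's range is limited). The gripper opens to 85 mm and grips with 20 to 120 N. Pads are 22 mm wide; open, the fingers measure 114 mm over their backs; the gripper's body (76 mm by 85 mm) begins 54 mm behind the grasp point. The pads swing forward as they close: fully open they stand 13 mm farther back than shut.
Start: joints at [1.084, 0.104, 0.097, 1.564, 0, 1.353], TCP at [0.159, 0.578, 0.304] pointing down, gripper open.
Joint ranges: [-2.99, 2.99], [-0.84, 1.86], [-1.1, 1.16], [-1.84, 2.11], [-1.51, 1.56], [-3.14, 3.14]. Speed limits (rad/s): [2.22, 2.22, 2.57, 3.14, 3.14, 3.14].

INTERFACE

Orientations are given as a rotation vector (axis times angle).
In Python, from plant import sensors, viewer, arm gives the robot as it stands.
- The arm moves only by the tool carry_out, never from a script. Its argument "increments" is one flat list of numbers, 5 for each row, row after row: the shift along the tool's x, y, z in units of 30 mm (1.0 is 30 mm), then the turn about the tool's z in units of 5 degrees (1.0 is 5 degrees), then the finger opening in mm, from 0 to 85.4. In form: [x, y, z, yaw, claw, x, y, z, yaw, claw, ...]. A call has 1 to 8 rows; each row is the pose to reach, as a shift and turn from the pose commanded when the call began, along the tool's axes at that moment; what a row does not reach only later rows make up. A row lasts 1/12 s, in which the tool goes at most 41.7 mm and 7.16 degrees, less where a joint would pass 70% of its speed; a pose out of reach is approached as far as the arm can. A call with a gripper value outside its range is refused whole. The fingers move at their own pace and stop on an object; "squeeze" is the grip in N (left out, the last holds). Time passes only in rows, so rows that repeat a pose let the fingers close. It gives the time, the measured TCP pose, the force and the opening at its end, in the units of the state.
- sensors.get_obs(): the state, without advancing time (a new reading comes with each control period).
- viewer.camera(name): name is "side" or "top" or "wrist"; returns the picture (480x640x3 uint8, blue, green, red); there is no depth.
- viewer.calibration(name): a dict with "K" (3x3 intrinsics, pixels), "extrinsics" (4x4, takes a point from world to camera coordinates). Camera axes: x right, y down, z forward; pixel columns grow to the right and rows downward; lengths in m; the calibration is good to about 2 mm. A picture is of the moment at which its call begins: read the wrist's pose just before it. calibration takes no time and is no camera call; for the wrist camera it gives the pose at the moment of the call.
- arm.sign_off(): hands the job in, once; it reports no verdict.
The state is a dict: "t": time; "qpos": joint angles; "qvel": joint speeds; "joint_efforts": joint torques, N m; "position": TCP position; "tcp_rot": TCP orientation; "force": force on the tool from outside, world axes, zero at the start; "torque": the same for the moment, N m; "width": finger opening in m.
Only numpy, scipy, OpenCV 4.12 (cv2) and the standard library are available. Lean on these libraries where they do the work, as an engineer would, in place of code of your own. Each camera call takes 0.05 s, during which the arm holds its last target.

## Working session

There is one attempt and no reset: what is moved stays moved. The work goes in short steps, Python scripts to look and compute and a tool call to move; the robot and the scene stay as the last step left them, time stands still between calls to the robot, and variables do not carry over. Pictures are saved under pics/ and viewed, and the job is handed in when it is done.

Besides the shell and the picture viewer there is one more tool, called after "Request:" as name(argument=value, ...) on one line, values as JSON. carry_out: Moves the arm, as the interface text tells. Its arguments: {"type":"object","properties":{"increments":{"type":"array"},"squeeze":{"type":"number"}},"required":["increments"]}

```bash
ls; mkdir -p pics
python3 - <<'E'
from plant import sensors, viewer, arm
import cv2
o=sensors.get_obs();print(o)
for n in("side","top","wrist"):
    cv2.imwrite(f"pics/{n}0.png",viewer.camera(n)); c=viewer.calibration(n);print(n,c["K"],c["extrinsics"])
E
```

```text
pics
{'t': 0.0, 'qpos': array([1.08430263e+00, 1.04699219e-01, 9.64456024e-02, 1.56388573e+00,
       3.18996425e-05, 1.35308881e+00]), 'qvel': array([ 0.00043782,  0.00145606, -0.00133053, -0.00056822,  0.00053475,
        0.00223416]), 'joint_efforts': array([ 1.62258399e-03, -5.56929696e+01,  5.03651619e+01,  1.66026154e-02,
       -3.21925463e-04,  1.03550713e-05]), 'position': array([0.1592103 , 0.57824335, 0.30310928]), 'tcp_rot': array([-4.20872425e-01, -3.11277511e+00,  1.96260365e-03]), 'force': array([0.09911848, 0.12138894, 0.07907648]), 'torque': array([-0.02017815, -0.0087258 ,  0.03051249]), 'width': 0.08520110546373814}
side [[497.01966361   0.         315.54194647]
 [  0.         497.01966361 235.05032514]
 [  0.           0.           1.        ]] [[ 0.91513229 -0.40278559 -0.01722378 -0.48323642]
 [-0.21321202 -0.44727629 -0.8686107   0.20653931]
 [ 0.34216009  0.79856602 -0.49519571  0.89196127]
 [ 0.          0.          0.          1.        ]]
top [[438.3205871    0.         308.45906955]
 [  0.         438.3205871  235.7962548 ]
 [  0.           0.           1.        ]] [[ 0.02162874 -0.99976462  0.001703   -0.00258639]
 [-0.97230105 -0.02143106 -0.23274744  0.55579655]
 [ 0.23272916  0.00337821 -0.97253572  0.90216332]
 [ 0.          0.          0.          1.        ]]
wrist [[336.88791985   0.         320.00409773]
 [  0.         336.88791985 238.98067263]
 [  0.           0.           1.        ]] [[ 2.65699699e-01  9.64055719e-01 -4.90177738e-04 -5.99522059e-01]
 [ 9.14340088e-01 -2.51836527e-01  3.17112861e-01 -4.12323714e-02]
 [ 3.05591023e-01 -8.47049808e-02 -9.48387681e-01  3.80961566e-01]
 [ 0.00000000e+00  0.00000000e+00  0.00000000e+00  1.00000000e+00]]
```

View pics/side0.png

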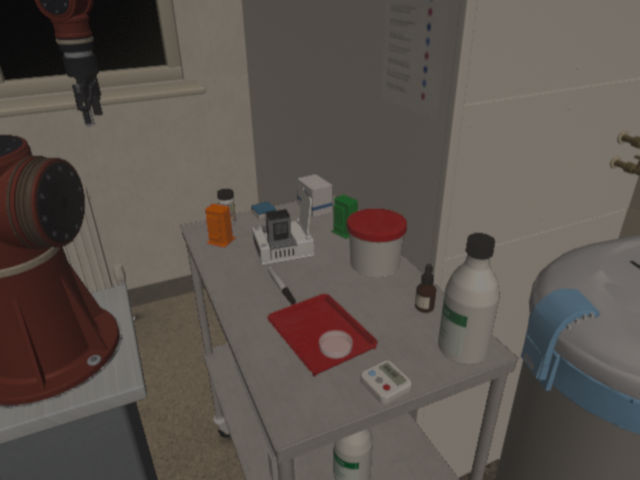

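View pics/top0.png

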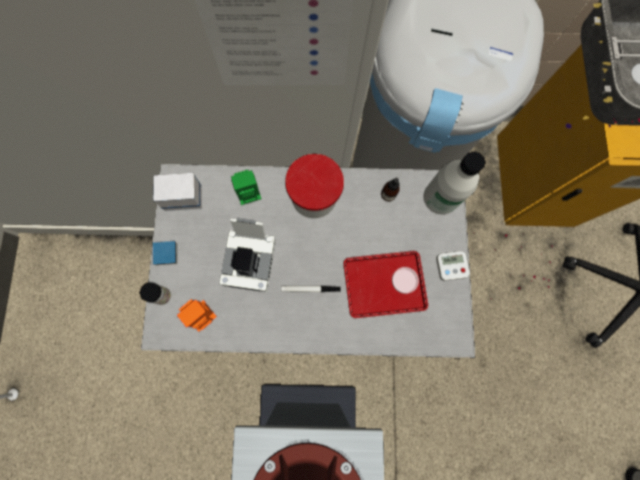

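View pics/wrist0.png

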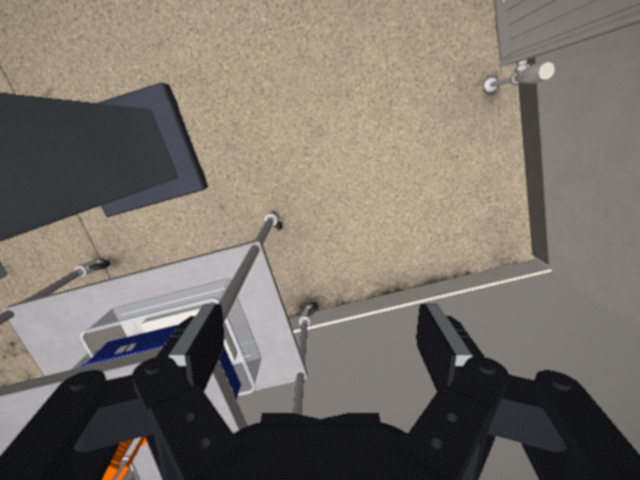

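The candidates are the grey/black block in the white dock (top 245,262), a green block (246,187) and an orange one (197,315). The grey one with the black cap, sitting in the dock, fits the description. I'll confirm it in an enlarged crop.

Run:
```python
import cv2
im=cv2.imread("pics/top0.png");cv2.imwrite("pics/top0_dock.png",cv2.resize(im[210:300,205:295],None,fx=6.6,fy=6.6,interpolation=cv2.INTER_CUBIC))
cv2.imwrite("pics/top0_tray.png",cv2.resize(im[240:330,335:435],None,fx=6,fy=6,interpolation=cv2.INTER_CUBIC))
im=cv2.imread("pics/side0.png");cv2.imwrite("pics/side0_dock.png",cv2.resize(im[170:270,240:340],None,fx=6,fy=6,interpolation=cv2.INTER_CUBIC))
```

```text
(no output)
```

View pics/top0_dock.png

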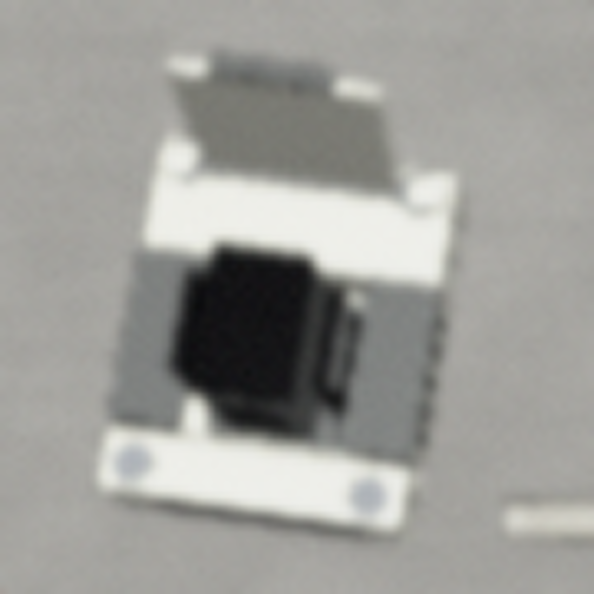

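View pics/top0_tray.png

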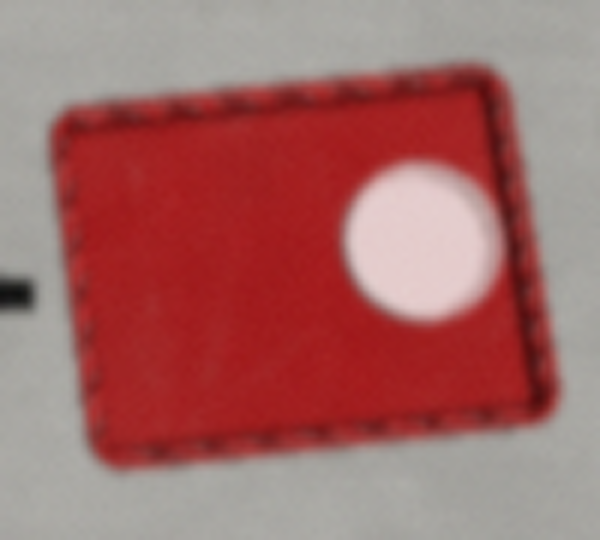

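View pics/side0_dock.png

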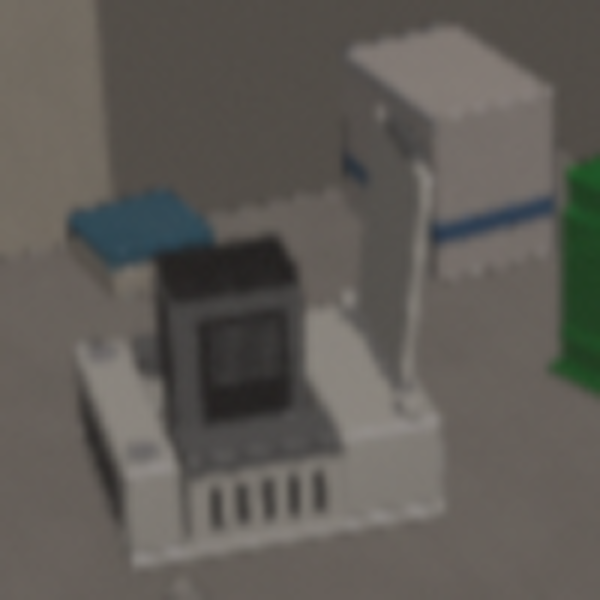

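```bash
cat > h.py <<'E'
import numpy as np, cv2
from scipy.spatial.transform import Rotation as R
from scipy.optimize import least_squares
from plant import sensors, viewer, arm
def cen(c):
    E=c["extrinsics"];return -E[:3,:3].T@E[:3,3]
def proj(c,P):
    E=c["extrinsics"];q=np.atleast_2d(P)@E[:3,:3].T+E[:3,3];q=q@c["K"].T;return q[:,:2]/q[:,2:]
def back(c,uv,z):
    uv=np.atleast_2d(np.array(uv,float));E=c["extrinsics"];d=np.c_[uv,np.ones(len(uv))]@np.linalg.inv(c["K"]).T@E[:3,:3]
    o=cen(c);return o+d*((z-o[2])/d[:,2])[:,None]
def T(p,yaw,pts):
    c,s=np.cos(yaw),np.sin(yaw);pts=np.atleast_2d(pts)
    return np.c_[p[0]+c*pts[:,0]-s*pts[:,1],p[1]+s*pts[:,0]+c*pts[:,1],pts[:,2]]
E
python3 - <<'E'
from h import *
np.set_printoptions(precision=4,suppress=True)
c=viewer.calibration("top");w=viewer.calibration("wrist");o=sensors.get_obs()
Rt=R.from_rotvec(o["tcp_rot"]).as_matrix();print("tool R",Rt,"wristcam in tool",Rt.T@(cen(w)-o["position"]),"view",Rt.T@w["extrinsics"][2,:3], arm.tcp_to_tips)
def cr(p,s,o): return np.array(p)/s+np.array(o)-0.5+0.5/s
d=[(100,488),(405,526),(458,175),(165,135),(135,250),(443,285),(108,428),(410,465)]
P=back(c,cr(d,6.6,(205,210)),.044);print("dock",P[:,:2])
t=[(52,110),(110,470),(560,410),(495,65)]
print("tray rim",back(c,cr(t,6,(335,240)),.015)[:,:2]);print("tray cen",back(c,cr(t,6,(335,240)),.015).mean(0))
print("dish",back(c,cr([(420,242)],6,(335,240)),.015))
print("camtop",cen(c))
E
```

```text
tool R [[-0.9641  0.2656 -0.0005]
 [ 0.2656  0.9641 -0.0009]
 [ 0.0002 -0.0009 -1.    ]] wristcam in tool [ 0.0816 -0.0002 -0.0707] view [-0.3173  0.0004  0.9483] 0.0726
dock [[0.4486 0.2025]
 [0.4382 0.1003]
 [0.5585 0.0875]
 [0.5704 0.1885]
 [0.5299 0.1962]
 [0.5201 0.091 ]
 [0.4688 0.2012]
 [0.4586 0.0995]]
tray rim [[ 0.5173 -0.0714]
 [ 0.382  -0.0933]
 [ 0.4077 -0.2613]
 [ 0.5386 -0.2418]]
tray cen [ 0.4614 -0.167   0.015 ]
dish [[ 0.4696 -0.2109  0.015 ]]
camtop [0.3305 0.0063 1.0068]
```

Request:
carry_out(increments=[-7.3,-5.45,0.5,-0.9,85,-7.3,-5.45,0.5,-0.9,85,-7.3,-5.45,0.5,-0.9,85,-7.3,-5.45,0.5,-0.9,85,-7.3,-5.45,0.5,-0.9,85,-7.3,-5.45,0.5,-0.9,85,-7.3,-5.45,0.5,-0.9,85,-7.3,-5.45,0.5,-0.9,85])

```text
t: 0.82
position: [0.3293, 0.3596, 0.2884]
tcp_rot: [0.305, 3.126, -0.002]
force: [0.1, 0.3, -0.1]
width: 0.0849
```

Request:
carry_out(increments=[-6.8,-5.9,0.6,-0.97,85,-6.8,-5.9,0.6,-0.97,85,-6.8,-5.9,0.6,-0.97,85,-6.8,-5.9,0.6,-0.97,85,-6.8,-5.9,0.6,-0.97,85,-6.8,-5.9,0.6,-0.97,85,-6.8,-5.9,0.6,-0.97,85,-6.8,-5.9,0.6,-0.97,85])

```text
t: 1.48
position: [0.4958, 0.1473, 0.2699]
tcp_rot: [-0.172, -3.136, 0.001]
force: [-0.3, 0.9, -0.0]
width: 0.085
```

Run:
```python
from h import *
o=sensors.get_obs();c=viewer.calibration("wrist");im=viewer.camera("wrist");cv2.imwrite("pics/wrist1.png",im)
np.savez("w1.npz",**c);print(o["position"],o["tcp_rot"],o["t"])
```

```text
[0.49577676 0.14734898 0.26992635] [-1.72276129e-01 -3.13631067e+00  1.01849829e-03] 1.4833
```

View pics/wrist1.png

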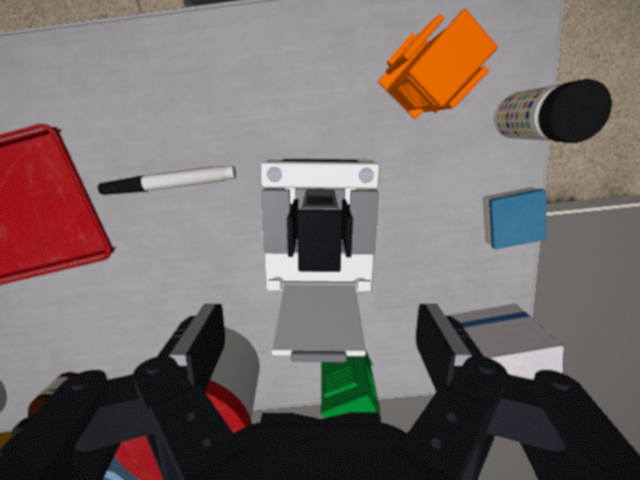

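Run:
```python
import cv2
im=cv2.imread("pics/wrist1.png");cv2.imwrite("pics/wrist1_c.png",cv2.resize(im[150:300,250:390],None,fx=4,fy=4,interpolation=cv2.INTER_CUBIC))
cv2.imwrite("pics/wrist1_d.png",cv2.resize(im[265:385,255:395],None,fx=5,fy=5,interpolation=cv2.INTER_CUBIC))
```

```text
(no output)
```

View pics/wrist1_c.png

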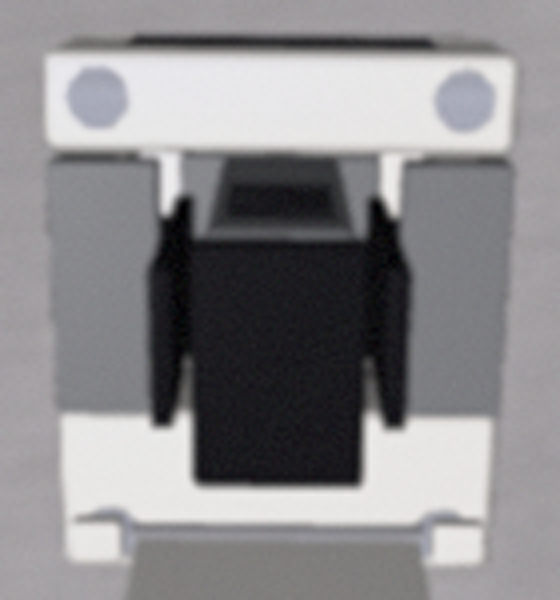

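View pics/wrist1_d.png

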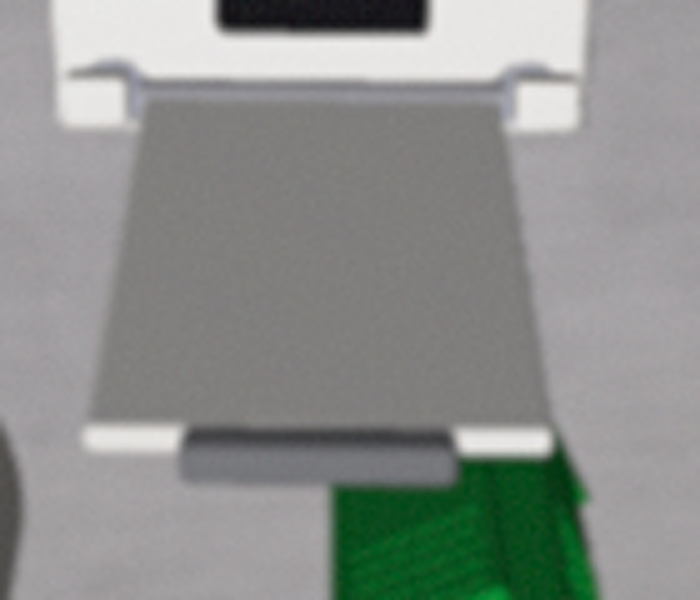

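Run:
```python
from h import *
np.set_printoptions(precision=4,suppress=True)
c=dict(np.load("w1.npz"))
cr=lambda p,s,o: np.array(p,float)/s+np.array(o)-0.5+0.5/s
q=lambda p,z:back(c,cr(p,4,(250,150)),z)[:,:2]
cap=q([(190,240),(368,240),(195,485),(362,485)],.098);print("cap",cap,cap.mean(0))
def ang(a,b): d=b-a;return np.degrees(np.arctan2(d[1],d[0]))
print("yaw x",ang(cap[:2].mean(0),cap[2:].mean(0)),"size",np.linalg.norm(cap[0]-cap[1]),np.linalg.norm(cap[:2].mean(0)-cap[2:].mean(0)))
dk=q([(46,55),(517,57),(60,412),(494,415)],.044);print("dock f-l,f-r, ledge back l r",dk)
print("yaw",ang(dk[:2].mean(0),dk[2:].mean(0)),ang(dk[0],dk[1])-90,ang(dk[2],dk[3])-90)
tb=q([(150,270),(410,270),(155,425),(402,425)],.086);print("tabs",tb,tb.mean(0))
lg=q([(47,158),(514,160),(60,412),(494,415)],.044);print("ledges",lg,lg.mean(0))
# cover
yaw=np.radians(ang(cap[:2].mean(0),cap[2:].mean(0)))
import itertools
D=lambda p:back(c,cr(p,5,(255,265)),0.048)
print("hinge lugs",D([(58,125),(580,128),(145,95),(500,95)])[:,:2])
edge=cr([(82,425),(552,430)],5,(255,265));print(edge)
for yaw in np.radians([-6.3]):
  p=cap.mean(0)
  for th in np.arange(0,.23,.04):
    a=np.radians(19)-th
    pts=[]
    # inner face edge corners (front face toward robot)
    for y in(-.034,.034): pts.append((.06+.0915*np.sin(a)-.0025*np.cos(a),y,.048+.0915*np.cos(a)+.0025*np.sin(a)))
    print(th,proj(c,T(p,yaw,pts)).ravel())
```

```text
cap [[0.4707 0.133 ]
 [0.4743 0.1656]
 [0.5196 0.1275]
 [0.5232 0.16  ]] [0.497  0.1465]
yaw x -6.440683124108033 size 0.03284749413410003 0.04922590703726001
dock f-l,f-r, ledge back l r [[0.4392 0.1022]
 [0.4508 0.2033]
 [0.521  0.0919]
 [0.5329 0.1934]]
yaw -7.022768157017975 -6.529753167088998 -6.710290526848155
tabs [[0.4786 0.1233]
 [0.4841 0.1737]
 [0.5108 0.1197]
 [0.5163 0.1695]] [0.4975 0.1465]
ledges [[0.4613 0.0988]
 [0.4731 0.2014]
 [0.521  0.0919]
 [0.5329 0.1934]] [0.4971 0.1464]
hinge lugs [[0.5574 0.0882]
 [0.569  0.1882]
 [0.5529 0.1058]
 [0.5603 0.1734]]
[[271.  349.6]
 [365.  350.6]]
0.0 [273.2189 369.5449 365.3039 369.5715]
0.04 [272.8232 366.5426 365.6875 366.5692]
0.08 [272.4446 363.3154 366.0548 363.3421]
0.12 [272.0845 359.868  366.4041 359.8947]
0.16 [271.7447 356.2064 366.7341 356.233 ]
0.2 [271.4266 352.3378 367.0431 352.3643]
```

The picture shows the grey cartridge with its black cap centred at about (320,240), tabs at (290,230) and (350,230). The cover stands open with its edge at about (318,350). The grey one in the dock is confirmed as the target. The green look-alike is behind the cover and the orange one is in front.

Request:
carry_out(increments=[-0.04,-0.02,1.0,0.06,85,-0.04,-0.02,2.0,0.06,85,-0.04,-0.02,3.0,0.06,85,-0.04,-0.02,4.0,0.06,80,-0.04,-0.02,4.6,0.06,75,-0.04,-0.02,5.0,0.06,70,-0.04,-0.02,5.0,0.06,65,-0.04,-0.02,5.0,0.06,62], squeeze=20)

```text
t: 2.2
position: [0.4948, 0.1503, 0.1213]
tcp_rot: [-0.173, -3.137, -0.0]
force: [0.3, 0.7, -0.9]
width: 0.0622
```

Run:
```python
from h import *
o=sensors.get_obs();print(o["position"],o["tcp_rot"],o["force"],o["width"],o["t"])
im=viewer.camera("wrist");s=viewer.camera("side")
cv2.imwrite("pics/wrist2.png",im);cv2.imwrite("pics/side2.png",cv2.resize(s[150:290,220:360],None,fx=4,fy=4,interpolation=cv2.INTER_CUBIC))
```

```text
[0.49476253 0.15032404 0.12134566] [-1.72517682e-01 -3.13666657e+00 -3.14153977e-04] [ 0.29068393  0.73190413 -0.94806869] 0.0621800125866335 2.2
```

View pics/wrist2.png

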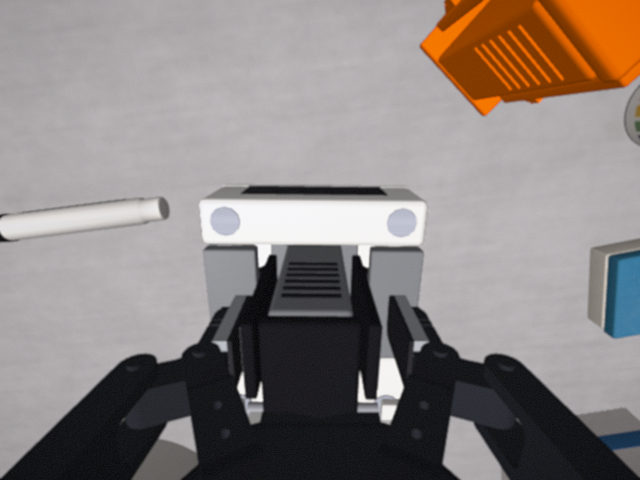

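View pics/side2.png

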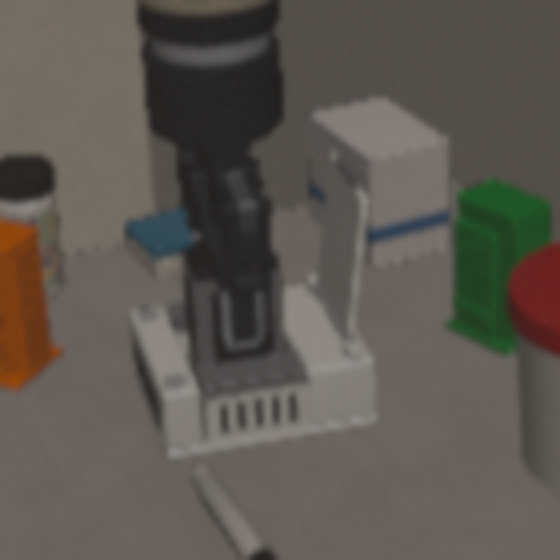

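Request:
carry_out(increments=[-0.09,-0.12,0.04,0.06,60,-0.09,-0.12,0.04,0.06,60,-0.09,-0.12,0.04,0.06,60,-0.09,-0.12,0.04,0.06,60])

```text
t: 2.63
position: [0.4976, 0.1456, 0.1202]
tcp_rot: [0.183, 3.136, 0.0]
force: [0.7, -0.2, -0.0]
width: 0.0604
```

Run:
```python
from h import *
o=sensors.get_obs();print(o["position"],o["tcp_rot"],o["force"],o["width"],o["t"])
im=viewer.camera("wrist")
cv2.imwrite("pics/wrist3.png",cv2.resize(im[220:420,190:450],None,fx=3,fy=3,interpolation=cv2.INTER_CUBIC))
```

```text
[0.49763468 0.14558591 0.12016623] [1.82753298e-01 3.13559254e+00 2.85296173e-04] [ 0.70000115 -0.20365623 -0.02487461] 0.06036442616001152 2.6333
```

View pics/wrist3.png

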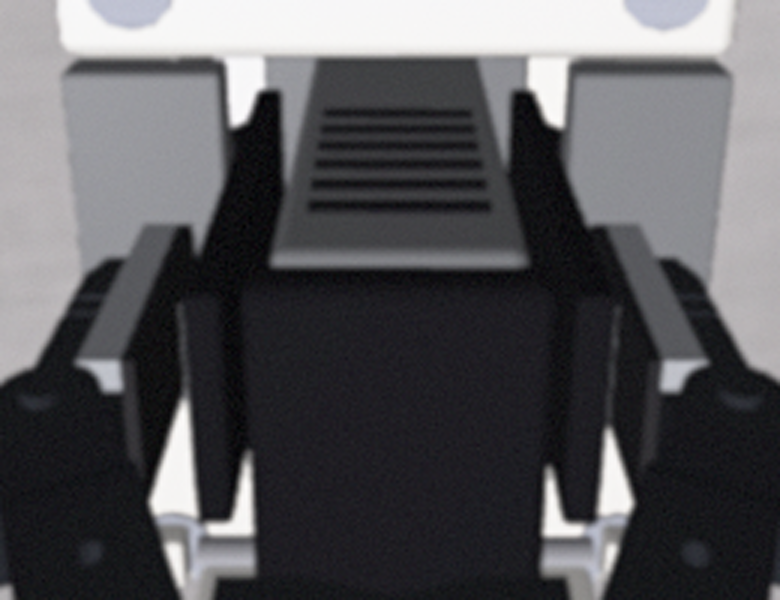

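The gripper is centred over the tabs, with gaps of about 47 px on the left and 43 px on the right in the crop. I'll close it now.

Request:
carry_out(increments=[0,0,0,0,52,0,0,0,0,46,0,0,0,0,42,0,0,0,0,38,0,0,0,0,34,0,0,0,0,34,0,0,0,0,34,0,0,0,0,34], squeeze=28)

```text
t: 3.35
position: [0.4978, 0.1461, 0.1211]
tcp_rot: [0.182, 3.135, 0.001]
force: [-3.4, 2.4, 12.8]
width: 0.0361
```

Run:
```python
from h import *
o=sensors.get_obs();print(o["position"],o["tcp_rot"],o["force"],o["torque"],o["width"],o["t"])
im=viewer.camera("wrist")
cv2.imwrite("pics/wrist4.png",cv2.resize(im[220:420,190:450],None,fx=3,fy=3,interpolation=cv2.INTER_CUBIC))
```

```text
[0.49777042 0.14611591 0.1211495 ] [1.81511597e-01 3.13492086e+00 1.37985141e-03] [-3.43313108  2.36555198 12.78987365] [ 0.36668429  0.79018842 -0.02821426] 0.036139634228279954 3.35
```

View pics/wrist4.png

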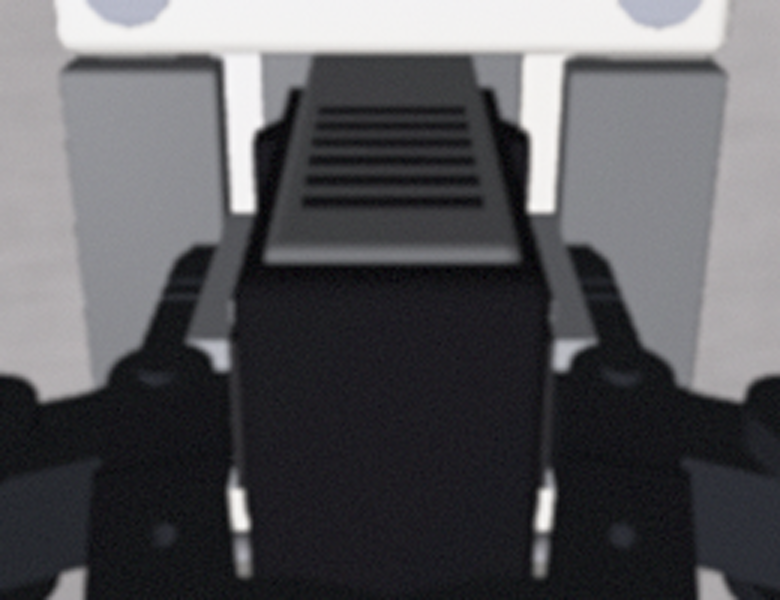

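Request:
carry_out(increments=[0,0,-0.05,0,34,0,0,-0.1,0,34,0,0,-0.17,0,34,0,0,-0.25,0,34,0,0,-0.33,0,34,0,0,-0.33,0,34])

```text
t: 3.9
position: [0.4975, 0.1457, 0.13]
tcp_rot: [0.182, 3.136, 0.0]
force: [0.9, 0.4, -1.3]
width: 0.0356
```

Run:
```python
from h import *
o=sensors.get_obs();print(o["position"],o["tcp_rot"],o["force"],o["torque"],o["width"],o["t"])
im=viewer.camera("wrist")
cv2.imwrite("pics/wrist5.png",cv2.resize(im[220:420,190:450],None,fx=3,fy=3,interpolation=cv2.INTER_CUBIC))
```

```text
[0.49751024 0.14566677 0.13003233] [1.82305176e-01 3.13582900e+00 6.38634767e-05] [ 0.92640883  0.35306715 -1.33138288] [-0.04352898  0.02889228 -0.05459436] 0.03558341967585943 3.9
```

View pics/wrist5.png

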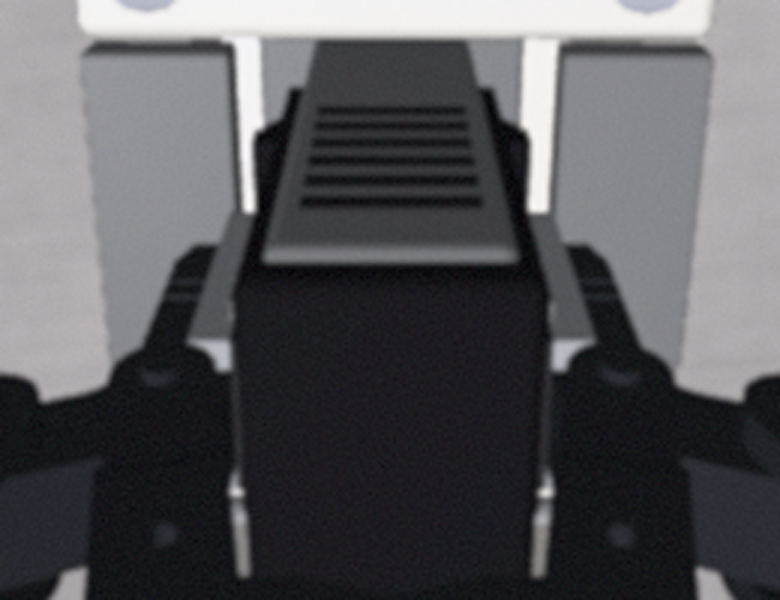

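The pinch released cleanly: the wrist force is only −1.3 N and the cartridge is rising with the gripper. I'll keep lifting straight up.

Request:
carry_out(increments=[0,0,-0.25,0,34,0,0,-0.6,0,34,0,0,-1.0,0,34,0,0,-1.4,0,34,0,0,-1.8,0,34,0,0,-2.2,0,34,0,0,-2.4,0,34,0,0,-2.4,0,34])

```text
t: 4.62
position: [0.4982, 0.1458, 0.2038]
tcp_rot: [0.182, 3.133, 0.001]
force: [0.1, -0.3, -3.4]
width: 0.0358
```

Run:
```python
from h import *
o=sensors.get_obs();print(o["position"],o["tcp_rot"],o["force"],o["torque"],o["width"],o["t"])
s=viewer.camera("side");t=viewer.camera("top")
cv2.imwrite("pics/side6.png",cv2.resize(s[120:320,220:420],None,fx=3,fy=3,interpolation=cv2.INTER_CUBIC))
cv2.imwrite("pics/top6.png",cv2.resize(t[160:340,200:440],None,fx=3,fy=3,interpolation=cv2.INTER_CUBIC))
```

```text
[0.49823071 0.14575936 0.20382291] [1.82023408e-01 3.13330412e+00 5.91029955e-04] [ 0.05222027 -0.31130695 -3.3818401 ] [-0.00220303 -0.02065682 -0.01448949] 0.0358395683176816 4.6167
```

View pics/side6.png

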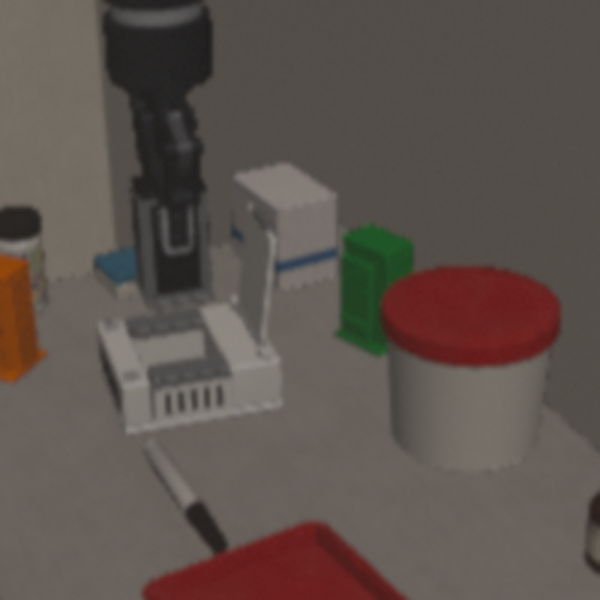

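View pics/top6.png

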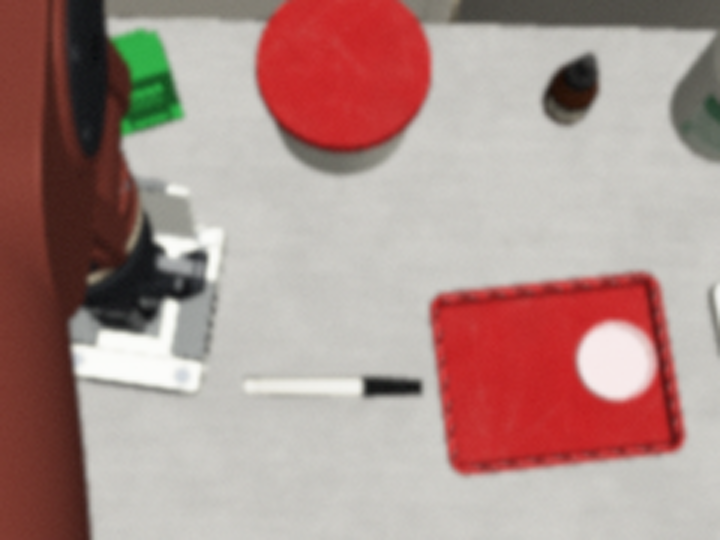

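Request:
carry_out(increments=[0.02,-0.4,0,-0.2,34,0.06,-1.3,0,-0.6,34,0.1,-2.5,0,-1.0,34,0.16,-3.8,0,-1.4,34,0.22,-5.1,0,-1.8,34,0.28,-6.4,0,-2.2,34,0.33,-7.6,0,-2.6,34,0.36,-8.5,0,-2.9,34])

```text
t: 5.38
position: [0.456, -0.1086, 0.2007]
tcp_rot: [0.216, -3.133, -0.0]
force: [1.0, 0.3, -1.8]
width: 0.0356
```

Request:
carry_out(increments=[0.0,-0.4,0,-0.1,34,-0.01,-0.65,0,-0.1,34,-0.01,-0.65,0,-0.1,34,-0.01,-0.65,0,-0.1,34,-0.01,-0.65,0,-0.1,34])

```text
t: 5.8
position: [0.46, -0.1245, 0.2012]
tcp_rot: [0.23, -3.133, -0.001]
force: [0.2, -0.1, -2.2]
width: 0.0361
```

Run:
```python
from h import *
o=sensors.get_obs();c=viewer.calibration("wrist");np.savez("w7.npz",**c);print(o["position"],o["tcp_rot"],o["force"],o["torque"],o["width"],o["t"])
cv2.imwrite("pics/wrist7.png",viewer.camera("wrist"))
s=viewer.camera("side")
cv2.imwrite("pics/side7.png",cv2.resize(s[170:390,220:440],None,fx=2.7,fy=2.7,interpolation=cv2.INTER_CUBIC))
```

```text
[ 0.45997528 -0.12454038  0.20124185] [ 2.29985303e-01 -3.13261299e+00 -1.25985734e-03] [ 0.15890798 -0.09632343 -2.21842532] [0.01617624 0.00875138 0.01213102] 0.03608638015718504 5.8
```

View pics/wrist7.png

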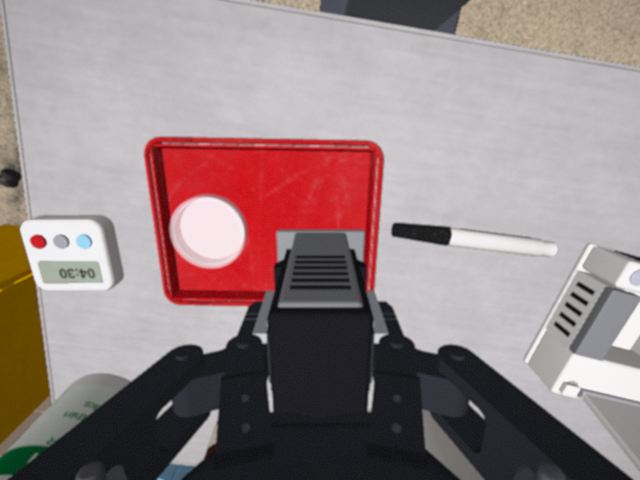

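View pics/side7.png

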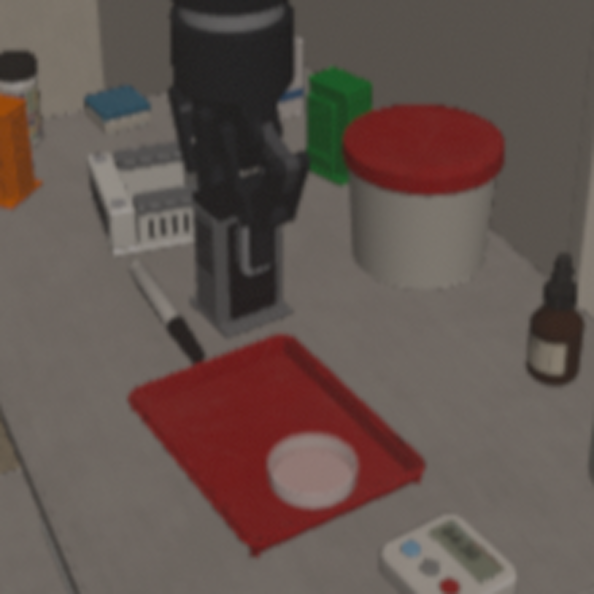

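Run:
```python
from h import *
np.set_printoptions(precision=4,suppress=True)
c=dict(np.load("w7.npz"))
P=back(c,[(147,141),(382,144),(168,303)],.015)[:,:2];print(P, np.linalg.norm(P[0]-P[1]),np.linalg.norm(P[0]-P[2]))
u=P[1]-P[0];yaw=np.degrees(np.arctan2(u[1],u[0]))-90;print("yaw",yaw,"centre",(P[1]+P[2])/2)
d=back(c,[(209,229)],.017)[0,:2];print("dish",d)
# foot corners of the cartridge relative to inside: current footprint if put down here
o=sensors.get_obs()
a=np.radians(yaw);Rt=np.array([[np.cos(a),np.sin(a)],[-np.sin(a),np.cos(a)]])
cc=(P[1]+P[2])/2
for n,p in(("tcp",o["position"][:2]),("dish",d)): print(n,Rt@(p-cc))
```

```text
[[ 0.4078 -0.2603]
 [ 0.3847 -0.0895]
 [ 0.5405 -0.2444]] 0.17236162932733512 0.13369275675618866
yaw 7.684001720414656 centre [ 0.4626 -0.167 ]
dish [ 0.4681 -0.2119]
tcp [0.0032 0.0424]
dish [-0.0006 -0.0453]
```

Request:
carry_out(increments=[0.1,0,0.3,0,34,0.1,0,0.8,0,34,0.1,0,1.3,0,34,0.1,0,1.8,0,34,0.1,0,2.2,0,34,0.1,0,2.45,0,34,0.1,0,2.6,0,34,0.1,0,2.6,0,34])

```text
t: 6.57
position: [0.4566, -0.1256, 0.1227]
tcp_rot: [0.229, -3.132, -0.001]
force: [-0.0, 1.1, -1.8]
width: 0.0356
```

Run:
```python
from h import *
o=sensors.get_obs();print(o["position"],o["tcp_rot"],o["force"],o["torque"],o["width"],o["t"])
s=viewer.camera("side")
cv2.imwrite("pics/side8.png",cv2.resize(s[220:390,240:410],None,fx=3.5,fy=3.5,interpolation=cv2.INTER_CUBIC))
```

```text
[ 0.45662032 -0.12564164  0.12265286] [ 2.28969044e-01 -3.13219247e+00 -1.35814934e-03] [-0.01736538  1.06965641 -1.82296765] [ 0.01549701  0.00863913 -0.00534084] 0.03564130341275998 6.5667
```

View pics/side8.png

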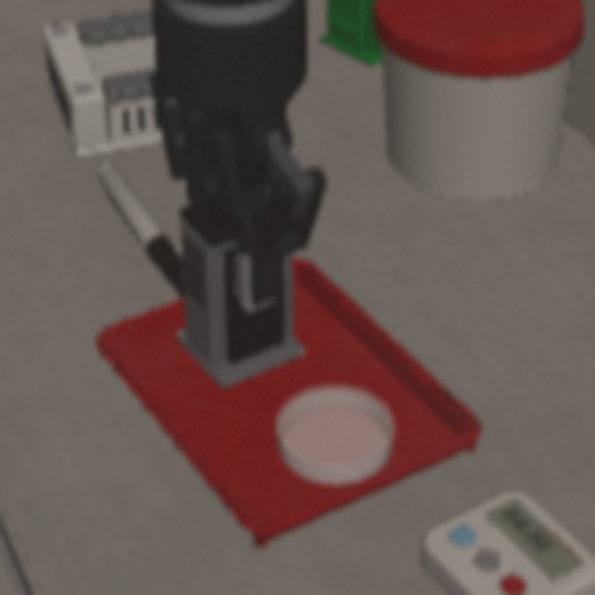

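Request:
carry_out(increments=[0,0,0.03,0,34,0,0,0.06,0,34,0,0,0.09,0,34,0,0,0.12,0,34,0,0,0.14,0,34,0,0,0.14,0,34])

```text
t: 7.12
position: [0.457, -0.126, 0.1193]
tcp_rot: [-0.229, 3.133, 0.0]
force: [0.1, -0.2, -2.0]
width: 0.036
```

Request:
carry_out(increments=[0,0,0.02,0,34,0,0,0.04,0,34,0,0,0.06,0,34,0,0,0.06,0,34])

```text
t: 7.45
position: [0.4571, -0.126, 0.1176]
tcp_rot: [-0.229, 3.133, 0.0]
force: [-0.6, -0.5, -1.5]
width: 0.0359
```

Request:
carry_out(increments=[0,0,0.02,0,34,0,0,0.03,0,34,0,0,0.03,0,34])

```text
t: 7.7
position: [0.4571, -0.126, 0.1175]
tcp_rot: [-0.229, 3.133, -0.0]
force: [-4.2, 1.7, 6.5]
width: 0.036
```

It has touched the floor (+6.5 N). I'll release slowly.

Request:
carry_out(increments=[0,0,0,0,38,0,0,0,0,40,0,0,0,0,43,0,0,0,0,46,0,0,0,0,50,0,0,0,0,56,0,0,0,0,62,0,0,0,0,66])

```text
t: 8.37
position: [0.4572, -0.1261, 0.1169]
tcp_rot: [-0.229, 3.133, -0.0]
force: [0.4, 0.8, 0.4]
width: 0.066
```

Run:
```python
from h import *
o=sensors.get_obs();print(o["position"],o["tcp_rot"],o["force"],o["torque"],o["width"],o["t"])
s=viewer.camera("side")
cv2.imwrite("pics/wrist9.png",viewer.camera("wrist"))
cv2.imwrite("pics/side9.png",cv2.resize(s[220:390,240:410],None,fx=3.5,fy=3.5,interpolation=cv2.INTER_CUBIC))
```

```text
[ 0.45720493 -0.12613922  0.11686918] [-2.28619634e-01  3.13286034e+00 -3.00695763e-04] [0.40591081 0.75861187 0.43828646] [-0.08530706 -0.04676628  0.02050783] 0.06597064511644408 8.3667
```

View pics/side9.png

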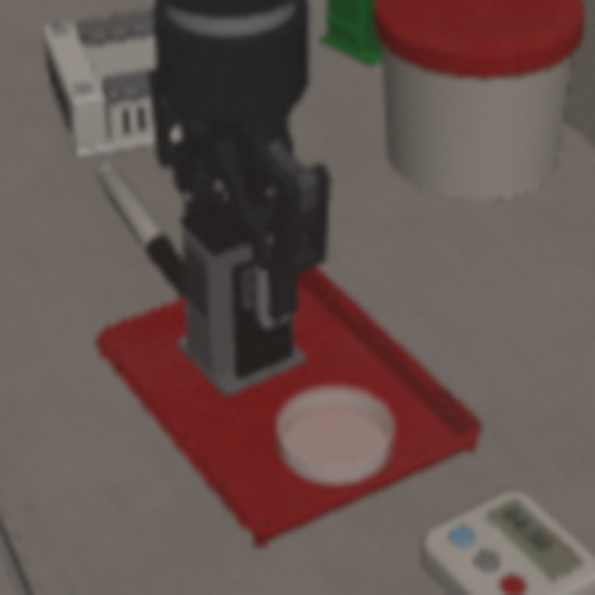

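View pics/wrist9.png

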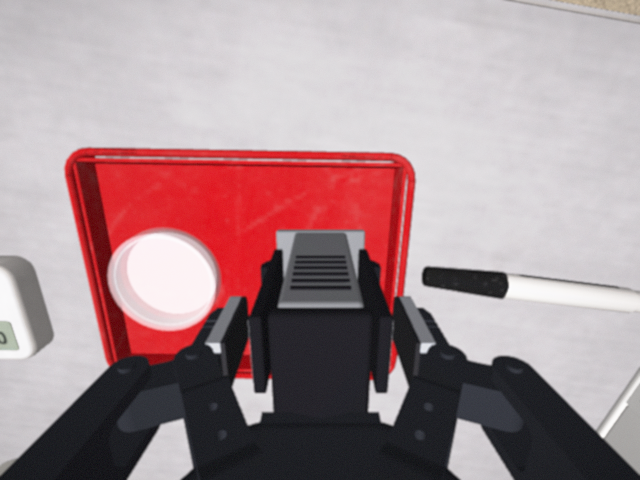

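The cartridge is released and stands upright on the tray floor, with the tabs sprung out. The dish is at about (163,280), unmoved. I'll go straight up.

Request:
carry_out(increments=[0,0,-0.2,0,70,0,0,-0.8,0,75,0,0,-1.7,0,80,0,0,-2.8,0,80,0,0,-4.0,0,80,0,0,-5.0,0,60,0,0,-5.4,0,40,0,0,-5.4,0,20])

```text
t: 9.13
position: [0.4581, -0.1267, 0.2826]
tcp_rot: [-0.228, 3.129, -0.005]
force: [0.2, 0.1, -1.0]
width: 0.0455
```

```bash
cat > mv.py <<'E'
from h import *
def plan(targets):
    "targets: list of (world xyz, tool-x heading deg) -> units per row from present measured pose"
    o=sensors.get_obs();p=o["position"];Rm=R.from_rotvec(o["tcp_rot"]).as_matrix()
    h=np.degrees(np.arctan2(Rm[1,0],Rm[0,0]))
    a=np.radians(h);X=np.array([np.cos(a),np.sin(a),0]);Y=np.array([np.sin(a),-np.cos(a),0]);Y=Y if Rm[:,1]@Y>0 else -Y
    for t,hd in targets:
        d=np.array(t)-p;dy=-((hd-h+180)%360-180)
        print([round(float(v),2) for v in (d@X/.03,d@Y/.03,-d[2]/.03,dy/5)])
P0=np.array([.497,.1465]);YAW=np.radians(-6.6);HD=173.4
def dock(x,z,y=0): return T(P0,YAW,[(x,y,z)])[0]
E
python3 - <<'E'
from mv import *
o=sensors.get_obs();print(o["position"],o["t"],o["force"])
plan([(dock(.115,.26),HD)])
cv2.imwrite("pics/wrist10.png",viewer.camera("wrist"))
s=viewer.camera("side");cv2.imwrite("pics/side10.png",cv2.resize(s[220:390,240:410],None,fx=3.5,fy=3.5,interpolation=cv2.INTER_CUBIC))
E
```

```text
[ 0.45814702 -0.12670944  0.2825822 ] 9.1333 [ 0.20554864  0.08966066 -1.03592171]
[-6.31, 7.83, 0.75, 2.99]
```

View pics/wrist10.png

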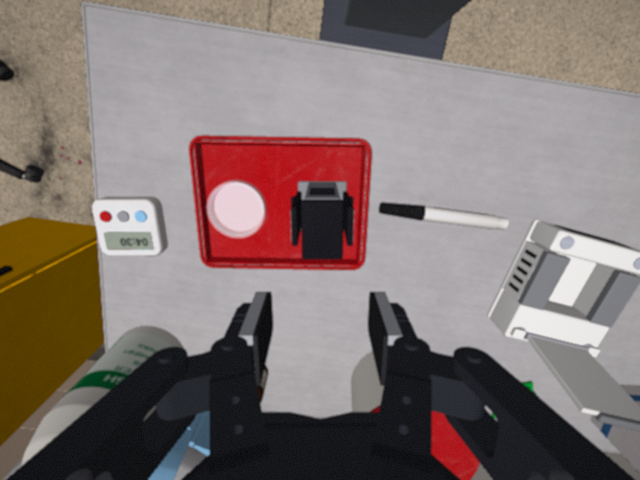

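View pics/side10.png

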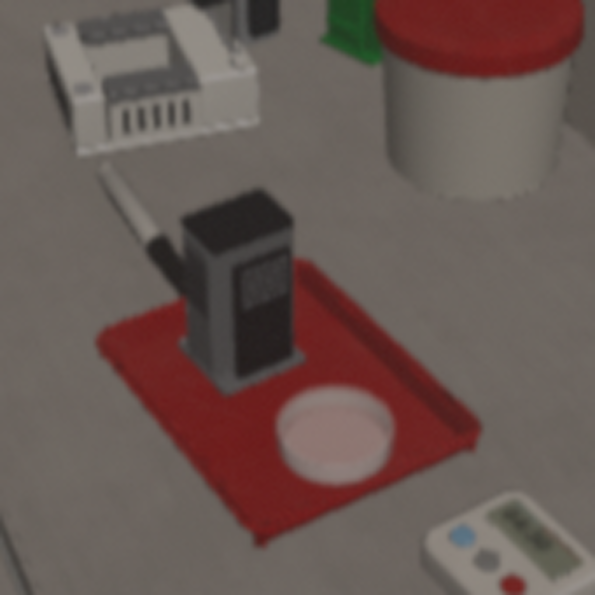

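The cartridge stands upright and clear in the tray, with the dish at (237,209). Next I'll go behind the cover.

Request:
carry_out(increments=[-0.4,0.5,0,0.3,0,-1.2,1.5,0,0.7,0,-2.0,2.5,0,1.1,0,-2.8,3.5,0,1.5,0,-3.6,4.5,0,1.9,0,-4.4,5.5,0,2.3,0,-5.2,6.5,0,2.7,0,-5.9,7.3,0.1,3.0,0])

```text
t: 9.9
position: [0.6005, 0.119, 0.2737]
tcp_rot: [-0.183, -3.134, -0.0]
force: [0.3, -0.2, -0.1]
width: -0.0
```

Run:
```python
from mv import *
o=sensors.get_obs();print(o["position"],o["t"],o["force"],o["width"])
plan([(dock(.115,.26),HD)])
```

```text
[0.60045326 0.11899811 0.27368878] 9.9 [ 0.31523359 -0.22907622 -0.09312529] -3.663245937826451e-05
[-0.3, 0.51, 0.46, -0.02]
```

Request:
carry_out(increments=[-0.3,0.4,0.4,0,0,-0.3,0.4,0.4,0,0,-0.3,0.4,0.4,0,0])

```text
t: 10.15
position: [0.6096, 0.1278, 0.2607]
tcp_rot: [-0.18, -3.132, 0.001]
force: [0.3, 1.3, 0.2]
width: -0.0001
```

Run:
```python
from mv import *
o=sensors.get_obs();print(o["position"],o["t"],o["force"],o["width"])
plan([(dock(.115,.26),HD),(dock(.115,.188),HD)])
c=viewer.calibration("wrist");np.savez("w11.npz",**c)
cv2.imwrite("pics/wrist11.png",viewer.camera("wrist"))
s=viewer.camera("side");cv2.imwrite("pics/side11.png",cv2.resize(s[120:290,220:390],None,fx=3.5,fy=3.5,interpolation=cv2.INTER_CUBIC))
```

```text
[0.60964766 0.12778129 0.26065423] 10.15 [0.33900382 1.2815946  0.18211281] -0.00014282505324307324
[-0.03, 0.19, 0.02, 0.01]
[-0.03, 0.19, 2.42, 0.01]
```

View pics/wrist11.png

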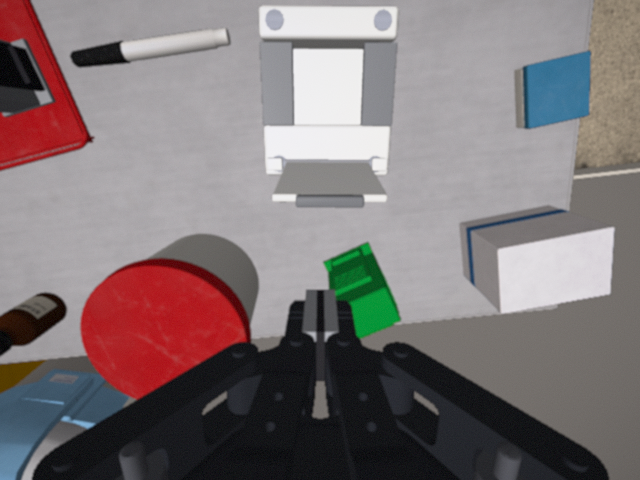

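View pics/side11.png

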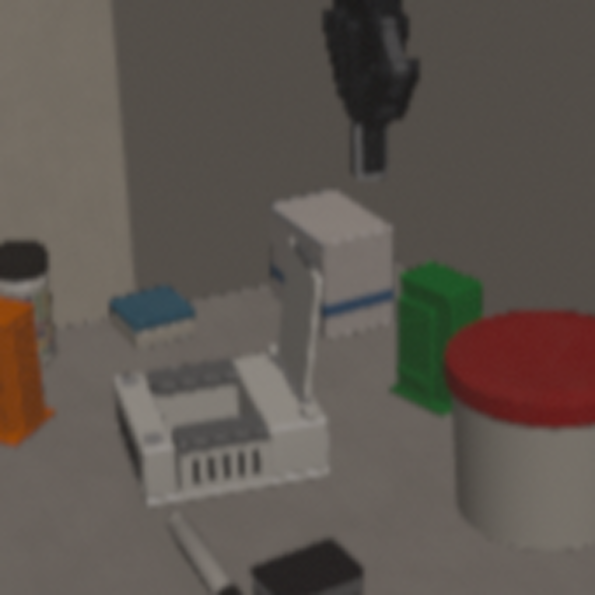

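The fingers are shut behind the cover, whose edge is at about (330,198). The green block at (365,290) is only about 92 mm high and stays below the tips. I'll descend.

Request:
carry_out(increments=[-0.03,0.15,0.6,0,0,-0.03,0.15,1.2,0,0,-0.03,0.15,1.8,0,0,-0.03,0.15,2.2,0,0,-0.03,0.15,2.4,0,0,-0.03,0.15,2.4,0,0])

```text
t: 10.75
position: [0.6113, 0.131, 0.1905]
tcp_rot: [-0.183, -3.134, 0.0]
force: [-0.7, -0.6, 0.0]
width: 0.0002
```

Run:
```python
from mv import *
o=sensors.get_obs();print(o["position"],o["t"],o["force"],o["width"])
def K(ph):
    a=np.radians(ph);return dock(.060-.065*np.sin(a)+.0025*np.cos(a)+.011,.048+.065*np.cos(a)+.0025*np.sin(a)+.0726)
plan([(K(a),HD) for a in (0,10,20,30,40,50,60,70,80,90)])
s=viewer.camera("side");cv2.imwrite("pics/side12.png",cv2.resize(s[120:290,220:390],None,fx=3.5,fy=3.5,interpolation=cv2.INTER_CUBIC))
```

```text
[0.61132549 0.13096752 0.19054588] 10.75 [-0.74639056 -0.62312238  0.01486899] 0.0001501817498992535
[1.4, 0.07, 0.16, -0.02]
[1.77, 0.07, 0.18, -0.02]
[2.14, 0.07, 0.27, -0.02]
[2.49, 0.07, 0.41, -0.02]
[2.81, 0.07, 0.62, -0.02]
[3.08, 0.07, 0.87, -0.02]
[3.31, 0.07, 1.18, -0.02]
[3.49, 0.07, 1.51, -0.02]
[3.6, 0.07, 1.87, -0.02]
[3.65, 0.07, 2.25, -0.02]
```

View pics/side12.png

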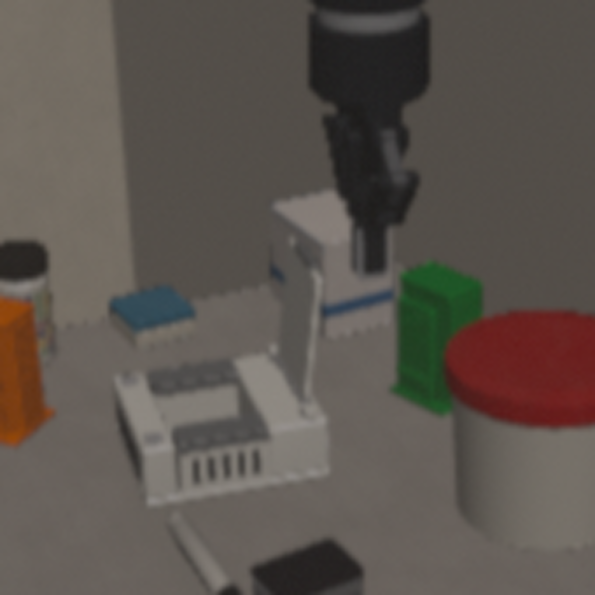

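Request:
carry_out(increments=[0.4,0.05,0.05,0,0,0.8,0.05,0.1,0,0,1.1,0.05,0.15,0,0,1.4,0.05,0.15,0,0,1.75,0.05,0.18,0,0,2.1,0.05,0.27,0,0,2.45,0.05,0.4,0,0,2.8,0.05,0.6,0,0])

```text
t: 11.47
position: [0.5296, 0.1427, 0.176]
tcp_rot: [0.182, 3.132, 0.001]
force: [-0.4, -1.0, 0.7]
width: 0.0
```

Run:
```python
from mv import *
o=sensors.get_obs();print(o["position"],o["t"],o["force"],o["width"])
def K(ph):
    a=np.radians(ph);return dock(.060-.065*np.sin(a)+.0025*np.cos(a)+.011,.048+.065*np.cos(a)+.0025*np.sin(a)+.0726)
plan([(K(a),HD) for a in (40,50,60,70,80,90)])
s=viewer.camera("side");cv2.imwrite("pics/side13.png",cv2.resize(s[120:290,220:390],None,fx=3.5,fy=3.5,interpolation=cv2.INTER_CUBIC))
```

```text
[0.52959307 0.14274117 0.17598611] 11.4667 [-0.38714531 -1.02142854  0.72879296] 2.7184024420267802e-05
[0.06, -0.0, 0.13, -0.01]
[0.33, -0.0, 0.39, -0.01]
[0.56, -0.0, 0.69, -0.01]
[0.73, -0.0, 1.03, -0.01]
[0.85, -0.0, 1.39, -0.01]
[0.89, -0.0, 1.76, -0.01]
```

View pics/side13.png

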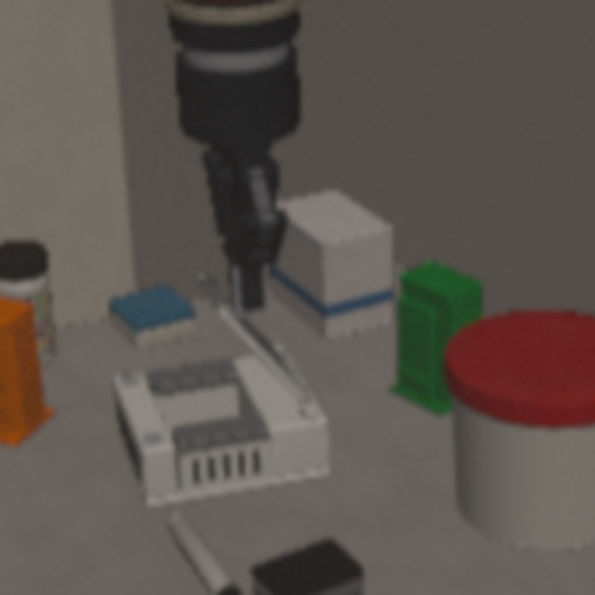

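The cover follows, about 40° past upright. I'll continue the arc and stop a few mm short of the end.

Request:
carry_out(increments=[0.2,0,0.25,0,0,0.35,0,0.4,0,0,0.47,0,0.57,0,0,0.57,0,0.72,0,0,0.7,0,1.0,0,0,0.8,0,1.25,0,0,0.86,0,1.5,0,0,0.88,0,1.62,0,0])

```text
t: 12.18
position: [0.5018, 0.1459, 0.1236]
tcp_rot: [-0.182, -3.135, 0.0]
force: [-0.0, -0.4, 0.4]
width: 0.0003
```

Run:
```python
from mv import *
o=sensors.get_obs();print(o["position"],o["t"],o["force"],o["width"])
plan([(dock(.006,.123),HD)])
s=viewer.camera("side");cv2.imwrite("pics/side14.png",cv2.resize(s[120:290,220:390],None,fx=3.5,fy=3.5,interpolation=cv2.INTER_CUBIC))
```

```text
[0.50182547 0.14589672 0.12355484] 12.1833 [-0.00998087 -0.41000895  0.43915205] 0.0003016133009367708
[-0.04, 0.0, 0.02, -0.01]
```

View pics/side14.png

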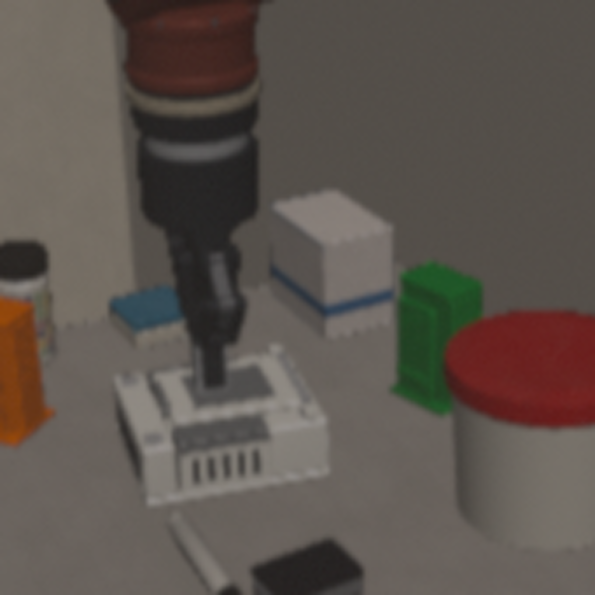

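Request:
carry_out(increments=[0,0,0.02,0,0,0,0,0.04,0,0,0,0,0.05,0,0,0,0,0.05,0,0])

```text
t: 12.57
position: [0.5029, 0.1458, 0.1238]
tcp_rot: [0.182, 3.136, 0.0]
force: [1.5, -0.4, -0.0]
width: 0.0004
```

Request:
carry_out(increments=[0,0,0.02,0,0,0,0,0.04,0,0,0,0,0.05,0,0,0,0,0.05,0,0])

```text
t: 12.9
position: [0.5029, 0.1459, 0.123]
tcp_rot: [0.182, 3.136, 0.0]
force: [-3.5, 0.2, 7.1]
width: 0.0002
```

Request:
carry_out(increments=[0,0,0.02,0,0,0,0,0.04,0,0,0,0,0.04,0,0])

```text
t: 13.15
position: [0.5029, 0.1459, 0.1229]
tcp_rot: [0.182, 3.135, -0.0]
force: [-7.8, -1.3, 15.9]
width: 0.0003
```

The cover is on its hard stop at the expected height (TCP 0.123 m, 16 N). I'll back off straight up and check.

Request:
carry_out(increments=[0,0,-0.1,0,0,0,0,-0.5,0,0,0,0,-1.3,0,0,0,0,-2.4,0,0,0,0,-3.6,0,0,0,0,-4.6,0,0,0,0,-5.0,0,0,0,0,-5.0,0,0])

```text
t: 13.82
position: [0.504, 0.1459, 0.2752]
tcp_rot: [0.182, 3.13, 0.001]
force: [0.7, 0.5, -0.5]
width: 0.0002
```

Run:
```python
from mv import *
o=sensors.get_obs();print(o["position"],o["t"],o["force"],o["width"])
c=viewer.calibration("wrist");np.savez("w15.npz",**c)
cv2.imwrite("pics/wrist15.png",viewer.camera("wrist"))
s=viewer.camera("side");cv2.imwrite("pics/side15.png",cv2.resize(s[180:390,220:430],None,fx=2.8,fy=2.8,interpolation=cv2.INTER_CUBIC))
cv2.imwrite("pics/side15_d.png",cv2.resize(s[200:280,240:330],None,fx=7,fy=7,interpolation=cv2.INTER_CUBIC))
```

```text
[0.50401582 0.14592678 0.27518171] 13.8167 [ 0.74537509  0.49694007 -0.5087767 ] 0.00023921087565295188
```

View pics/wrist15.png

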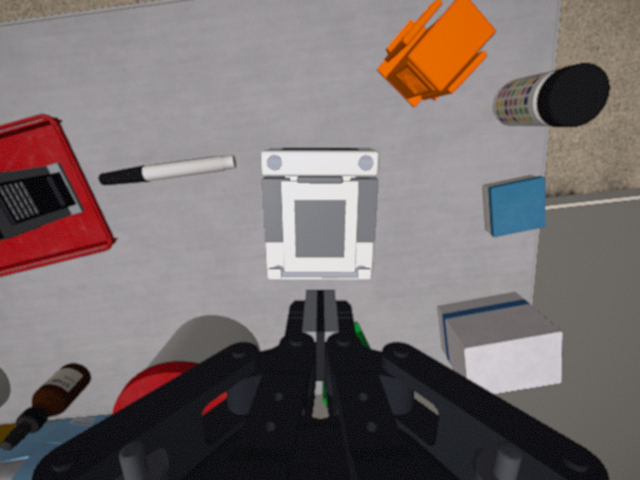

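View pics/side15.png

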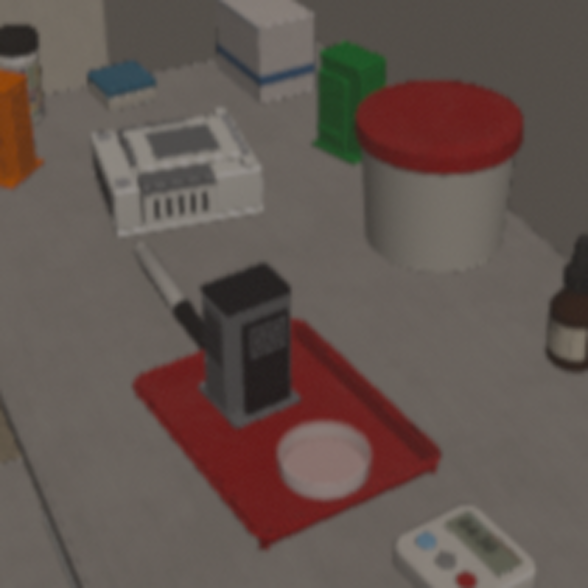

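View pics/side15_d.png

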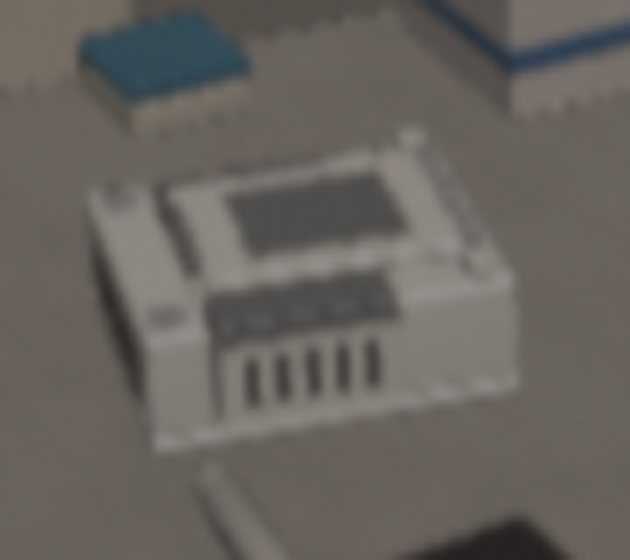

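The cover lies flat over the port, and the cartridge is upright in the tray with the dish beside it. I'll do a quick check that the bystanders haven't moved, then hand in.

Run:
```python
from h import *
a=cv2.imread("pics/side0.png");b=viewer.camera("side")
for n,(x0,y0,x1,y1) in dict(tub=(345,205,408,278),bottle=(438,232,500,365),timer=(358,358,414,405),dish=(315,328,356,360),dropper=(412,262,438,314),green=(332,194,358,238),orange=(204,202,234,248),carton=(312,176,334,210),marker=(266,264,288,290),tray_r=(335,300,378,345)).items():
    print(n,round(float(cv2.absdiff(a[y0:y1,x0:x1],b[y0:y1,x0:x1]).mean()),2))
o=sensors.get_obs();print(o["force"],o["t"])
print(arm.sign_off())
```

```text
tub 1.4
bottle 1.64
timer 1.67
dish 1.54
dropper 1.4
green 1.2
orange 1.57
carton 1.81
marker 1.51
tray_r 1.33
[-0.51096109 -0.34350331 -0.34316519] 13.9667
the job is handed in; nothing more can be done
None
```

The cartridge is out of its dock and standing upright in the empty half of the tray, the dock's cover is shut, and the job is handed in at about 14 s.

- **Unclipping and lifting:** I pinched both tabs to their stops (opening 36 mm). The cartridge came straight up with only about its own weight on the wrist, 1 to 3 N.
- **Setting down:** I lowered it until the wrist read about 6.5 N of contact with the tray floor, then let go slowly. It is about 42 mm from the tray's centre, clear of the dish.
- **Cover:** I swung the cover over from behind with the closed fingers and pressed it to its hard stop. The stop came at the expected height, with 16 N straight down (about 18 N in all).

**Last checks:**
- The final pictures show the cover flat over the port and the cartridge upright.
- Compared with the first side picture, the dish, marker, tub, bottle, timer, dropper, carton, both look-alikes and the tray's right part show only picture noise. I did not compare the pot or the coverslip box.
- The robot was clear of everything.

**Disagreements:**
- After the first descent the gripper sat about 4 mm off sideways, and I corrected that before pinching.
- The pinched opening read 36 mm where 39 mm was stated.

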